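# Clear the movement holder and hold its spring slide open at the flag

## Robot

A 6-joint arm with a two-finger parallel gripper is mounted at the origin on the work surface. World frame = base frame: x ahead of the robot, y to its left, z up, the work surface at z = 0. Lengths are in m, angles in rad, forces in N, time in s.
With the tool pointing down it reaches from about 0.325 to 0.9 m from the base axis. Payload 6.1 kg.
Tool frame: the origin (TCP) lies between the finger pads; the fingertips stand 8 mm ahead of it and the grasp point (between the pads) lies 11 mm behind it; z points along the fingers, y is the line along which they close (so a half turn about z gives the same grasp; the last joint's range is limited). The gripper opens to 85 mm and grips with 20 to 120 N. Pads are 22 mm wide; open, the fingers measure 114 mm over their backs; the gripper's body (76 mm by 85 mm) begins 54 mm behind the grasp point. The pads swing forward as they close: fully open they stand 13 mm farther back than shut.
Start: joints at [1.091, 0.22, 1.526, -0, 1.395, -0.126], TCP at [0.217, 0.586, 0.239] pointing down, gripper open.
Joint ranges: [-2.98, 2.98], [-0.91, 2.08], [0.09, 2.57], [-1.24, 4.39], [0.2, 2.65], [-2.68, 2.68]. Speed limits (rad/s): [2.57, 2.57, 3.01, 3.14, 3.14, 3.14].

## Interface

Orientations are given as a unit quaternion [w, x, y, z].
In Python, from station import * gives the robot as it stands.
- The arm moves only by the tool step_arm, never from a script. Its argument "rows" is a list that holds one entry, the list of rows, each a list of 7 numbers: the shift along the world's x, y, z in m, then the turn, a rotation vector about the world's x, y, z in degrees, then the finger opening in m, from 0 to 0.0854. A call has 1 to 5 rows; each row shifts and turns the commanded pose from where the row before left it; what a row does not reach is not made up. A row lasts 1/12 s, in which the tool goes at most 41.7 mm and 7.16 degrees, less where a joint would pass 70% of its speed; a pose out of reach is approached as far as the arm can. A call with a gripper value outside its range is refused whole. The fingers move at their own pace and stop on an object; "squeeze" is the grip in N (left out, the last holds). Time passes only in rows, so rows that do not move let the fingers close. It gives the time, the measured TCP pose, the force, the opening and the grip force at its end, in the units of the state.
- state(): the state, without advancing time (a new reading comes with each control period).
- snapshot(name): name is "scene" or "top" or "wrist"; returns a dict with "color" (400x640x3 uint8, red, green, blue), "K" (3x3 intrinsics, pixels), "rvec" (rotation vector, rad) and "tvec" (3), from world to camera coordinates, as OpenCV has them; the wrist camera has in their place "tool_from_camera" (4x4, takes a point from camera to tool coordinates, whose origin is the TCP and whose axes are the flange's). Camera axes: x right, y down, z forward; pixel columns grow to the right and rows downward; lengths in m; the calibration is good to about 2 mm. A picture is of the moment at which its call begins: read the wrist's pose just before it. There is no depth.
- sign_off(): hands the job in; it is judged then, once.
The state is a dict: "time_s": time; "q": joint angles; "joint_vel": joint speeds; "joint_efforts": joint torques, N m; "ee_pos": TCP position; "tool_rot": TCP orientation; "contact_force": force on the tool from outside, world axes, zero at the start; "ft_torque": the same for the moment, N m; "finger_gap": finger opening in m; "grasp_force": force on a finger pad.
Only numpy, scipy, OpenCV 4.12 (cv2) and the standard library are available. Lean on these libraries where they do the work, as an engineer would, in place of code of your own. Each camera call takes 0.05 s, during which the arm holds its last target. There are 200 camera calls.

## Task

Slide the copper-wound bobbin up off the upright brass post of the green clock-movement holder and stand it upright in the blue tray, setting it down rather than dropping it. Then pull the holder's spring-loaded slide, the one with the black knob, out towards the robot until the black line on the slide is level with the red flag, and finish while still holding it there with the gripper fingers, so that a colleague can lay in the next movement. Do not shift the flag, and leave the green bottle, the white tub and the black loupe where they are.

Things in the scene. Friction and masses are not known exactly. Their poses are not given: they have to be found in the camera images.
- holder: Green fixed base plate, 290 x 100 x 12 mm, x from -155 to +135 mm; origin on the bench surface. +x points from knob to post; the slide is pulled along -x, roughly towards the robot. At x = 60, y = 0 mm a steel shoulder (28 dia, top 30 above the bench) carries an upright brass post, 10 dia, tip 80 above the bench. The steel fixed jaw at x = 121 is 30 high.
- post_top (a point): Tip of the brass post, on its axis, 80 mm above the bench, 50 mm above the shoulder on which the bobbin sits.
- slide: Aluminium slide, 62 x 72 mm, top 30 mm above the bench, with an upright black knob, 24 dia, 30 to 80 above the bench. Origin on the knob's axis at bench height, axes as the holder's; rests at x = -60, y = 0 mm of the holder, moves only along x, up to 65 mm towards -x. A spring (5 N at rest plus 120 N/m, so about 10 N at the flag) drives it back when let go.
- knob_top (a point): Top of the black knob, on its axis, 80 mm above the bench.
- index_line (a point): Outer (+y) end of the black line drawn on top of the slide, 30 mm above the bench. The line runs across the slide from the knob's axis, so it has the same x (in the holder's frame) as the knob.
- flag_mark (a point): Middle of the inner edge of the red flag, 30 mm above the bench (its top). Axes as the holder's. The flag is 10 mm wide along x, 22 across (y = 40 to 62 mm), on a small rail at the holder's +y side, 28 to 52 mm towards -x from the line's rest place; it differs each time. The line is level with the flag when both have the same x in the holder's frame.
- bobbin: Wound coil bobbin: white flanges 44 mm dia, copper winding 36 mm dia between them, 34 mm high, 16 mm bore, 0.08 to 0.17 kg. Origin: centre of its underside, z along its bore. Starts on the holder's post with its underside 30 mm above the bench; the post stands 16 mm out of its top.
- tray: Blue open tray, fixed to the bench, 150 (x) x 130 (y) x 22 mm high, walls and floor 4 mm. Origin under its centre at bench height.
- tray_in (a point): Centre of the tray's inner floor, 4 mm above the bench.
- oil_bottle: Small green bottle with white cap, 32 mm dia, 70 mm high, loose, to be left alone. Origin under its centre.
- pill_tub: White tub with orange cap, 48 mm dia, 60 mm high, loose, to be left alone. Origin under its centre.
- loupe: Black eye loupe, 34 mm dia, 32 mm high, loose, to be left alone. Origin under its centre.
Things that resemble listed ones, but are neither listed nor needed, are in the scene too. Several things have the shape of the tray; the one meant has the colours described above.

How it is judged:
On the way, in this order (a step that is already met when the one before it is completed fails the run):
1. the bobbin is lifted clear of the post (z of bobbin in the frame of post_top above 0.002 m), for 0.05 s.
2. the bobbin stands upright on the tray floor, let go, while the slide is still more than 15 mm short of the flag (x of bobbin in the frame of tray between -0.053 and 0.053 m and y of bobbin in the frame of tray between -0.043 and 0.043 m and z of bobbin in the frame of tray_in below 0.005 m and angle between bobbin's own z axis and vertical below 0.15 rad and contact force between the fingers and bobbin below 0.1 N and x of index_line in the frame of flag_mark above 0.015 m), for 0.2 s.
At the end, for the whole second after the job is handed in: The bobbin stands upright (within 0.15 rad), let go and at rest, on the tray floor; the slide's line is within 5 mm of the middle of the flag (that is, within the flag's width) and at rest, held by the gripper fingers with more than 3 N of contact, for the whole last second (x of bobbin in the frame of tray between -0.053 and 0.053 m and y of bobbin in the frame of tray between -0.043 and 0.043 m and z of bobbin in the frame of tray_in below 0.005 m and angle between bobbin's own z axis and vertical below 0.15 rad and contact force between the fingers and bobbin below 0.1 N and x of index_line in the frame of flag_mark between -0.005 and 0.005 m and contact force between the fingers and slide above 3 N and linear speed of slide below 0.01 m/s and linear speed of bobbin below 0.02 m/s); the arm keeps its last pose, push and grip.
It fails at once if the oil bottle is moved more than 20 mm (distance of oil_bottle from where it was at the start of the episode above 0.02 m).
It fails at once if the pill tub is moved more than 20 mm (distance of pill_tub from where it was at the start of the episode above 0.02 m).
It fails at once if the loupe is moved more than 20 mm (distance of loupe from where it was at the start of the episode above 0.02 m).
It fails at once if the flag is shifted by more than 4 mm (distance of flag_mark from where it was at the start of the episode above 0.004 m).
It fails at once if the bobbin is let go over the tray more than 25 mm above its floor (horizontal distance between bobbin and tray below 0.12 m and z of bobbin in the frame of tray_in above 0.025 m and contact force between the fingers and bobbin below 0.05 N).
It also fails if it takes over 45 s, if anything falls off the work surface, if the arm or the gripper's body presses on something with over 40 N, if the wrist force passes 120 N, or if a joint passes its speed limit or range.

## Working session

There is one attempt and no reset: what is moved stays moved. The work goes in short steps, Python scripts to look and compute and a tool call to move; the robot and the scene stay as the last step left them, time stands still between calls to the robot, and variables do not carry over. Pictures are saved under pics/ and viewed, at most 10 in all, crops included, and the job is handed in when it is done.

Besides the shell and the picture viewer there is one more tool, called by a JSON object that holds its "op" and its "data". step_arm: Moves the arm, as the interface text tells. Its arguments: {"type":"object","properties":{"rows":{"type":"array"},"squeeze":{"type":"number"}},"required":["rows"]}

```bash
mkdir -p pics
cat > h.py <<'E'
from station import *
import numpy as np, cv2, pickle
from scipy.spatial.transform import Rotation as R
def cam(name):
    """returns color, K, Rcw, C (world)"""
    s=state(); p=snapshot(name)
    if name=="wrist":
        q=s["tool_rot"]; T=np.eye(4); T[:3,:3]=R.from_quat([q[1],q[2],q[3],q[0]]).as_matrix(); T[:3,3]=s["ee_pos"]
        M=T@np.array(p["tool_from_camera"]); return p["color"],np.array(p["K"]),M[:3,:3],M[:3,3]
    Rm=cv2.Rodrigues(np.array(p["rvec"],float))[0]; return p["color"],np.array(p["K"]),Rm.T,-Rm.T@np.array(p["tvec"]).ravel()
def ray(c,uv):
    d=c[2]@np.linalg.inv(c[1])@np.array([uv[0],uv[1],1.]); return c[3],d/np.linalg.norm(d)
def onz(c,uv,z):
    o,d=ray(c,uv); return o+d*(z-o[2])/d[2]
def proj(c,P):
    x=c[1]@(c[2].T@(np.array(P)-c[3])); return x[:2]/x[2]
def tri(*cu):
    A=np.zeros((3,3));b=np.zeros(3); L=[ray(*x) for x in cu]
    for o,d in L:
        M=np.eye(3)-np.outer(d,d); A+=M;b+=M@o
    X=np.linalg.solve(A,b); return X,[round(float(np.linalg.norm((np.eye(3)-np.outer(d,d))@(X-o)))*1000,2) for o,d in L]
def save(c,f,box=None,k=1):
    im=c[0] if box is None else c[0][box[1]:box[3],box[0]:box[2]]
    cv2.imwrite("pics/"+f,cv2.resize(im,None,fx=k,fy=k)[:,:,::-1])
E
python3 - <<'E'
from h import *
a=cam("scene");b=cam("top");save(a,"s0.png");save(b,"t0.png")
pickle.dump((a,b),open("c0.pkl","wb"));print(a[3],b[3],state())
E
```

```text
[ 1.11763465 -0.66314312  0.65996439] [0.20848294 0.00434981 1.60232382] {'time_s': 0.1, 'q': array([ 1.09090798e+00,  2.21158268e-01,  1.52748554e+00,  1.49654070e-05,
        1.39472981e+00, -1.26126809e-01]), 'joint_vel': array([ 0.00072805, -0.00023801, -0.00136992,  0.00031145, -0.0001649 ,
        0.00026495]), 'joint_efforts': array([ 2.42306131e-03, -4.98242855e+01, -3.90548873e+01, -2.91128954e-04,
        5.64509130e-03, -1.64990325e-05]), 'ee_pos': array([0.21628424, 0.58581462, 0.23830773]), 'tool_rot': array([-2.72743269e-04,  1.75961098e-01,  9.84396718e-01, -8.47717280e-04]), 'contact_force': array([-0.23966177, -0.87641012, -0.4850691 ]), 'ft_torque': array([-0.00651196,  0.0007569 , -0.00808345]), 'grasp_force': 0.0, 'finger_gap': 0.08528341491401903}
```

View pics/s0.png

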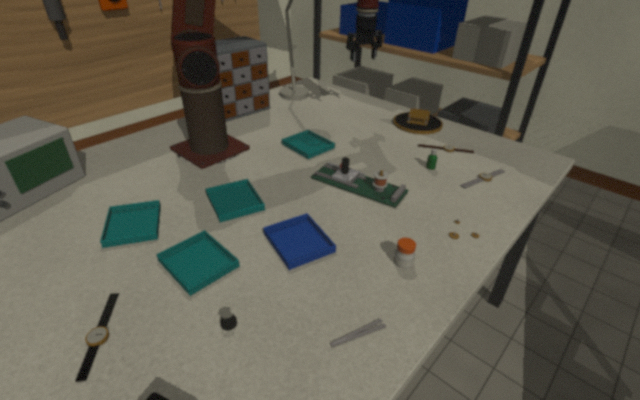

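View pics/t0.png

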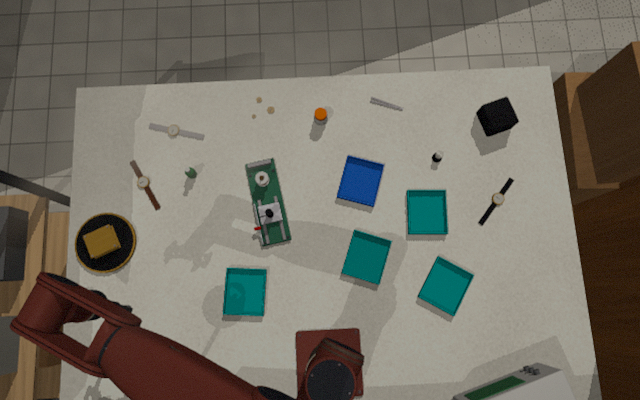

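The scene view shows the holder with knob (345,163) and bobbin (380,180), the blue tray (298,241), the tub (405,250), the bottle (432,160) and the loupe (228,320). In the top view the holder runs from (262,160) to (275,245), with bobbin (262,179), knob (269,213), red flag (257,229) and blue tray (360,181).

Lookalikes for the tray are the four teal ones, at top-view (245,292), (366,258), (427,212) and (446,286). I choose the only blue one, at (360,181). The bobbin has one candidate, on the post at (262,179). The dark loupe (437,157) and the black block (497,116) are not the knob.

Run:
```python
from h import *
a,b=pickle.load(open("c0.pkl","rb"))
def blob(c,lo,hi,box=None):
    h=cv2.cvtColor(c[0],cv2.COLOR_RGB2HSV); m=cv2.inRange(h,lo,hi)
    if box: z=np.zeros_like(m); x0,y0,x1,y1=box; z[y0:y1,x0:x1]=m[y0:y1,x0:x1]; m=z
    n,l,s,ce=cv2.connectedComponentsWithStats(m); i=1+np.argmax(s[1:,4]); return ce[i],s[i],(l==i).astype(np.uint8)
for c,box in((a,(255,205,345,275)),(b,(325,145,395,215))):
    ce,s,m=blob(c,(105,120,40),(130,255,255),box); print("tray",ce,s,onz(c,ce,0.01))
    r=cv2.minAreaRect(np.argwhere(m)[:,::-1].astype(np.float32)); print(r,[onz(c,p,0.022).round(3) for p in cv2.boxPoints(r)])
for z in(.03,.064,.08):
  print(z,"bob",onz(b,(262,179),z),"knob",onz(b,(269,213),z),"flag",onz(b,(257,229),z))
print(tri((a,(345,160)),(b,(269,213))),tri((a,(380,174)),(b,(262,179))))
print([onz(b,p,z).round(3) for p,z in(((191,172),.07),((320,116),.06),((437,157),.03))])
save(b,"t1.png",(225,140,405,260),4)
```

```text
tray [298.76441663 240.46267322] [ 264  214   71   55 2237] [ 0.58908842 -0.14071607  0.01      ]
((299.6701354980469, 239.24227905273438), (47.0262565612793, 59.94950485229492), 68.96248626708984) [array([ 0.499, -0.179,  0.022]), array([ 0.54 , -0.011,  0.022]), array([ 0.689, -0.114,  0.022]), array([ 0.644, -0.254,  0.022])]
tray [359.85899015 180.57758621] [ 337  156   47   51 1624] [ 0.58351458 -0.14017287  0.01      ]
((359.919189453125, 180.53636169433594), (37.798892974853516, 43.30547332763672), 14.420774459838867) [array([ 0.529, -0.056,  0.022]), array([ 0.673, -0.101,  0.022]), array([ 0.633, -0.224,  0.022]), array([ 0.491, -0.176,  0.022])]
0.03 bob [0.60134681 0.18946348 0.03      ] knob [0.48441841 0.16947425 0.03      ] flag [0.43316583 0.21045073 0.03      ]
0.064 bob [0.59285151 0.18546058 0.064     ] knob [0.47845157 0.16590359 0.064     ] flag [0.42830728 0.20599399 0.064     ]
0.08 bob [0.58885372 0.18357686 0.08      ] knob [0.47564365 0.16422328 0.08      ] flag [0.4260209  0.20389671 0.08      ]
(array([0.47925751, 0.16720307, 0.07296271]), [3.2, 3.2]) (array([0.59577933, 0.18779164, 0.06311208]), [3.39, 3.39])
[array([0.627, 0.417, 0.07 ]), array([ 0.803, -0.016,  0.06 ]), array([ 0.647, -0.405,  0.03 ])]
```

View pics/t1.png

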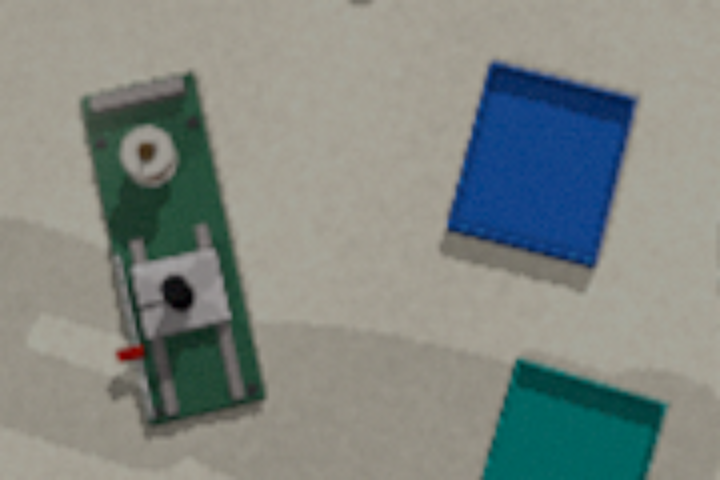

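The crop confirms the choice: bobbin on the post at crop (148,155), knob (177,293), red flag (131,354) on the holder's +y side, and the blue tray at right. The holder's yaw is about 10°. I move above it and turn +30° so the fingers close across the holder.

{"op": "step_arm", "data": {"rows": [[[0.024,-0.032,0.006,0,0,6,0.0854],[0.024,-0.032,0.006,0,0,6,0.0854],[0.024,-0.032,0.006,0,0,6,0.0854],[0.024,-0.032,0.006,0,0,6,0.0854],[0.024,-0.032,0.006,0,0,6,0.0854]]]}}

```text
time_s: 0.52
ee_pos: [0.337, 0.4246, 0.269]
tool_rot: [-0.0, -0.088, 0.996, -0.0]
contact_force: [1.4, 0.6, -0.0]
finger_gap: 0.0855
grasp_force: 0.0
```

{"op": "step_arm", "data": {"rows": [[[0.024,-0.032,0.006,0,0,0,0.0854],[0.024,-0.032,0.006,0,0,0,0.0854],[0.024,-0.032,0.006,0,0,0,0.0854],[0.024,-0.032,0.006,0,0,0,0.0854],[0.024,-0.032,0.006,0,0,0,0.0854]]]}}

```text
time_s: 0.93
ee_pos: [0.4571, 0.2645, 0.2993]
tool_rot: [-0.0, -0.085, 0.996, -0.0]
contact_force: [1.1, 0.8, -0.1]
finger_gap: 0.0851
grasp_force: 0.0
```

{"op": "step_arm", "data": {"rows": [[[0.012,-0.03,0,0,0,0,0.0854],[0.012,-0.03,0,0,0,0,0.0854],[0.012,-0.03,0,0,0,0,0.0854],[0,0,0,0,0,0,0.0854]]]}}

```text
time_s: 1.27
ee_pos: [0.4941, 0.1715, 0.2988]
tool_rot: [-0.0, -0.082, 0.997, -0.001]
contact_force: [0.7, -0.1, 0.7]
finger_gap: 0.0854
grasp_force: 0.0
```

Run:
```python
from h import *
w=cam("wrist");pickle.dump(w,open("w0.pkl","wb"));save(w,"w0.png");s=state()
print(s["time_s"],s["ee_pos"],s["tool_rot"],s["q"],w[3],w[2].round(2))
for P in([.596,.188,.064],[.479,.167,.08],[.433,.21,.03]):print(proj(w,P))
```

```text
1.3167 [0.49321698 0.17373747 0.29877622] [-4.22561653e-04 -8.25061757e-02  9.96590423e-01 -2.85670474e-04] [ 1.88102174e-01 -5.88986306e-02  1.71211082e+00 -4.80763569e-04
  1.48928106e+00 -1.54785495e+00] [0.41685118 0.16016431 0.43345364] [[-0.16  0.94  0.3 ]
 [ 0.99  0.16  0.05]
 [-0.    0.3  -0.95]]
[313.02947663 255.18364774]
[311.35068469 154.42259298]
[357.09663126 111.88136898]
```

View pics/w0.png

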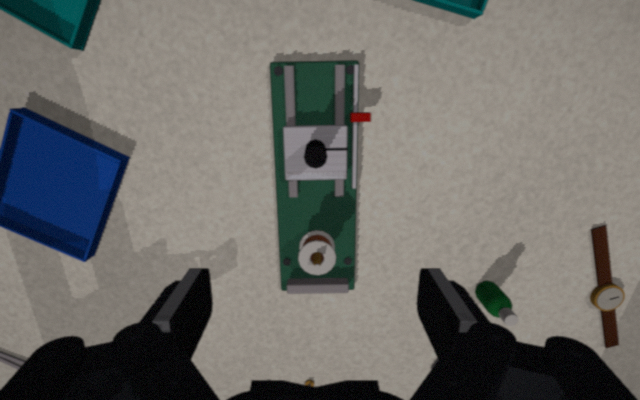

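The wrist view shows the bobbin flange at (317,254) with the post tip at (317,258), knob (315,153), line running right from the knob to (346,150), red flag (361,117) and the plate outline. The arm is well aligned with the holder. I take a second viewpoint for heights, over the bobbin.

{"op": "step_arm", "data": {"rows": [[[0.033,0.005,-0.01,0,0,0,0.0854],[0.033,0.005,-0.01,0,0,0,0.0854],[0.033,0.005,-0.01,0,0,0,0.0854],[0,0,0,0,0,0,0.0854]]]}}

```text
time_s: 1.65
ee_pos: [0.5934, 0.1922, 0.2628]
tool_rot: [-0.003, -0.085, 0.996, -0.0]
contact_force: [-1.0, -1.6, -1.2]
finger_gap: 0.0857
grasp_force: 0.0
```

```bash
cat > m.py <<'E'
from h import *
def big(m,box):
    z=np.zeros_like(m); x0,y0,x1,y1=[max(0,int(v)) for v in box]; z[y0:y1,x0:x1]=m[y0:y1,x0:x1]
    n,l,s,ce=cv2.connectedComponentsWithStats(z); i=1+np.argmax(s[1:,4]); return ce[i],s[i],(l==i).astype(np.uint8)
def feats(c):
    h=cv2.cvtColor(c[0],cv2.COLOR_RGB2HSV); f={}
    def bx(P,r): u,v=proj(c,P); return (u-r,v-r,u+r,v+r)
    red=cv2.inRange(h,(0,140,70),(6,255,255))|cv2.inRange(h,(172,140,70),(180,255,255))
    ce,s,m=big(red,bx((.433,.21,.03),40)); f["flag"]=(ce,s)
    blk=cv2.inRange(h,(0,0,0),(180,255,35)); ce,s,m=big(blk,bx((.479,.167,.08),30)); f["knob"]=(ce,s)
    wh=cv2.inRange(h,(0,0,115),(180,75,255)); ce,s,m=big(wh,bx((.596,.188,.064),34))
    k=max(cv2.findContours(m,0,2)[0],key=cv2.contourArea); e=cv2.fitEllipse(cv2.convexHull(k)); f["bob"]=(np.array(e[0]),e[1:])
    br=cv2.inRange(h,(8,110,30),(25,255,140)); 
    try: ce,s,m=big(br,bx((.596,.188,.08),14)); f["post"]=(ce,s)
    except Exception as e: print(e)
    return f
E
python3 - <<'E'
from m import *
w0=pickle.load(open("w0.pkl","rb")); w1=cam("wrist");pickle.dump(w1,open("w1.pkl","wb"))
f0,f1=feats(w0),feats(w1)
for k in f0: print(k,f0[k],f1.get(k), tri((w0,f0[k][0]),(w1,f1[k][0])) if k in f1 else "")
c0=cv2.resize(w0[0][40:300,240:400],None,fx=2.3,fy=2.3);c1=cv2.resize(w1[0][0:260,240:400],None,fx=2.3,fy=2.3)
cv2.imwrite("pics/w01.png",np.hstack([c0,c1])[:,:,::-1]);print(state()["ee_pos"])
E
```

```text
flag (array([359.76363636, 116.85454545]), array([351, 113,  19,   9, 165], dtype=int32)) (array([364.01324503,  10.33443709]), array([353,   4,  23,  14, 302], dtype=int32)) (array([0.43791579, 0.21439875, 0.02675659]), [0.01, 0.01])
knob (array([315.27912088, 153.35824176]), array([305, 140,  23,  27, 455], dtype=int32)) (array([310.39067055,  45.59912536]), array([297,  30,  38,  33, 686], dtype=int32)) (array([0.48028861, 0.17110414, 0.06264542]), [0.11, 0.11])
bob (array([315.49328613, 255.03369141]), ((34.77273941040039, 41.11737060546875), 147.94781494140625)) (array([311.14294434, 179.28063965]), ((42.79575729370117, 45.70228958129883), 147.31639099121094)) (array([0.59938934, 0.19158821, 0.05557272]), [0.14, 0.14])
post (array([316.61458333, 257.85416667]), array([311, 253,  12,  11,  96], dtype=int32)) (array([311.81884058, 180.92753623]), array([305, 174,  14,  14, 138], dtype=int32)) (array([0.5989336 , 0.19251816, 0.06348532]), [0.14, 0.14])
[0.59151834 0.19225268 0.26437886]
```

View pics/w01.png

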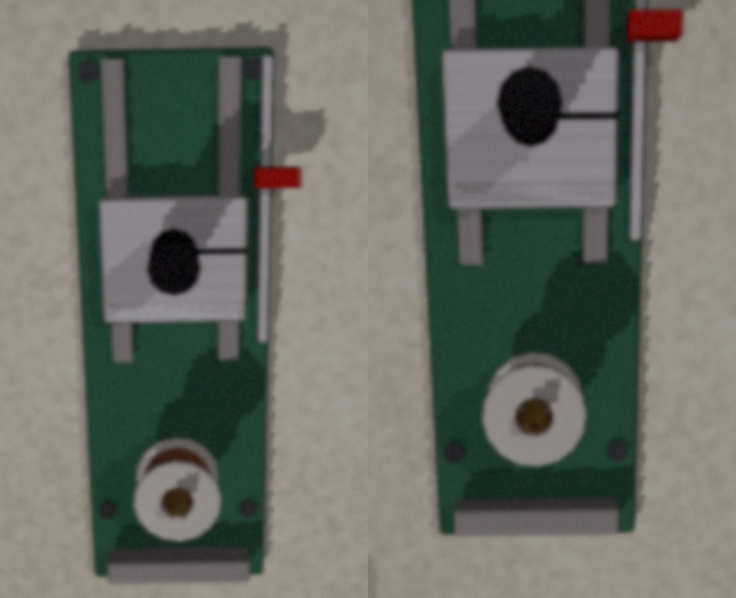

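Left and right are the two wrist viewpoints: knob, line, flag and bobbin are clear, and the bobbin's top flange is concentric with the post. Triangulated heights are 8–16 mm low, so I check for pose noise and motion and re-measure now that the arm is settled.

Run:
```python
from m import *
w0=pickle.load(open("w0.pkl","rb"));W=[]
for i in range(5):
    w=cam("wrist");W.append(w);print(w[3],state()["ee_pos"])
w1=(W[-1][0],W[-1][1],W[-1][2],np.mean([w[3] for w in W],0)); Rm=R.from_matrix([w[2] for w in W]).mean().as_matrix(); w1=(w1[0],w1[1],Rm,w1[3])
pickle.dump(w1,open("w1.pkl","wb"));f0,f1=feats(w0),feats(w1)
a,b=pickle.load(open("c0.pkl","rb"))
# top flange & knob top: hand-read from crop: centre px
tops={"bob":((240+178/2.3,40+499/2.3),(240+(534-368)/2.3,415/2.3)),"post":((240+177/2.3,40+501/2.3),(240+(533-368)/2.3,414/2.3)),"lineend":((240+246/2.3,40+251/2.3),(240+(617-368)/2.3,116/2.3))}
Z={"bob":.064,"post":.08,"lineend":.03,"flag":.03,"knob":.07}
for k in f0: tops.setdefault(k,(f0[k][0],f1[k][0]))
for k,(p,q) in tops.items(): print(k,tri((w0,p),(w1,q)),onz(w0,p,Z[k]).round(4),onz(w1,q,Z[k]).round(4))
print("3view post",tri((w1,f1["post"][0]),(b,(262,178.5)),(a,(380.5,173))))
```

```text
[0.51532578 0.18031667 0.39960487] [0.59088993 0.19228579 0.26636582]
[0.51441163 0.18027173 0.40142305] [0.59074706 0.19228504 0.26809439]
[0.51393199 0.18019675 0.40295349] [0.59080554 0.19220103 0.26938654]
[0.51370313 0.18006714 0.40407737] [0.59088366 0.19211579 0.27025115]
[0.51358335 0.17995534 0.40482613] [0.59097589 0.1919754  0.27073749]
bob (array([0.59808397, 0.19321061, 0.06265967]), [0.21, 0.21]) [0.5974 0.1933 0.064 ] [0.5978 0.193  0.064 ]
post (array([0.59623567, 0.19242608, 0.06877072]), [0.14, 0.14]) [0.5907 0.1916 0.08  ] [0.5935 0.1919 0.08  ]
lineend (array([0.47378131, 0.20599215, 0.03933405]), [0.19, 0.19]) [0.4752 0.2069 0.03  ] [0.4727 0.2069 0.03  ]
flag (array([0.43788862, 0.21437986, 0.02717259]), [0.03, 0.03]) [0.4377 0.214  0.03  ] [0.4385 0.2141 0.03  ]
knob (array([0.48013086, 0.17115847, 0.06347302]), [0.03, 0.03]) [0.479 0.171 0.07 ] [0.4808 0.1713 0.07  ]
3view post (array([0.59676922, 0.18965047, 0.06604345]), [2.67, 5.12, 2.71])
```

The arm had been oscillating when the last frame was taken. Settled, the bobbin top comes out at (0.598, 0.193, 0.063), against an expected height of 0.064. Knob-to-post distance is 0.120 ✓ and the flag top 0.027 ✓. Flag is about 34 mm from the line, within the 28–52 mm range. I descend to grasp height.

{"op": "step_arm", "data": {"rows": [[[0.007,0.001,-0.035,0,0,0,0.0854],[0,0,-0.035,0,0,0,0.0854],[0,0,-0.035,0,0,0,0.0854],[0,0,-0.03,0,0,0,0.0854],[0,0,-0.025,0,0,0,0.0854]]]}}

```text
time_s: 2.37
ee_pos: [0.5973, 0.1924, 0.1085]
tool_rot: [0.0, -0.085, 0.996, 0.0]
contact_force: [0.3, -0.2, -0.3]
finger_gap: 0.0853
grasp_force: 0.0
```

{"op": "step_arm", "data": {"rows": [[[0,0,-0.01,0,0,0,0.0854],[0,0,0,0,0,0,0.0854],[0,0,0,0,0,0,0.0854],[0,0,0,0,0,0,0.0854],[0,0,0,0,0,0,0.0854]]]}}

```text
time_s: 2.78
ee_pos: [0.6003, 0.1927, 0.1023]
tool_rot: [0.002, -0.085, 0.996, 0.0]
contact_force: [0.3, 0.3, -0.8]
finger_gap: 0.0854
grasp_force: 0.0
```

Run:
```python
from m import *
w=cam("wrist");print(state()["ee_pos"],R.from_quat(np.roll(state()["tool_rot"],-1)).as_matrix().round(3))
pickle.dump(w,open("w2.pkl","wb"));save(w,"w2.png")
s=state();q=R.from_quat(np.roll(s["tool_rot"],-1)).as_matrix()
print("tcp axis px",[proj(w,np.array(s["ee_pos"])+q[:,2]*t).round(0) for t in(0,.05)])
```

```text
[0.60009903 0.19263945 0.10192726] [[-0.986 -0.169  0.004]
 [-0.169  0.986  0.001]
 [-0.004  0.    -1.   ]]
tcp axis px [array([311., 280.]), array([312., 234.])]
```

View pics/w2.png

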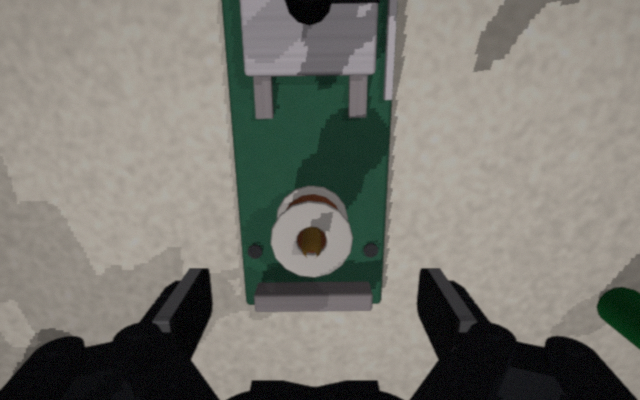

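The bobbin flange sits at (312,238), against (312,244) for the tool axis at that height, so I shift -3 mm in x. Then I descend and close.

{"op": "step_arm", "data": {"rows": [[[-0.003,0,-0.02,0,0,0,0.0854],[0,0,-0.02,0,0,0,0.0854],[0,0,-0.02,0,0,0,0.0854],[0,0,0,0,0,0,0.0854],[0,0,0,0,0,0,0.0854]]]}}

```text
time_s: 3.25
ee_pos: [0.595, 0.1922, 0.0392]
tool_rot: [-0.001, -0.085, 0.996, -0.0]
contact_force: [0.2, -0.5, 0.0]
finger_gap: 0.0854
grasp_force: 0.0
```

{"op": "step_arm", "data": {"rows": [[[0,0,0,0,0,0,0.0854],[0,0,0,0,0,0,0.06],[0,0,0,0,0,0,0.03],[0,0,0,0,0,0,0.03],[0,0,0,0,0,0,0.03]]], "squeeze": 30}}

```text
time_s: 3.67
ee_pos: [0.5964, 0.1925, 0.0406]
tool_rot: [0.001, -0.085, 0.996, 0.0]
contact_force: [-2.0, -0.2, 7.1]
finger_gap: 0.0419
grasp_force: 29.5
```

{"op": "step_arm", "data": {"rows": [[[0,0,0,0,0,0,0.03],[0,0,0,0,0,0,0.03],[0,0,0,0,0,0,0.03],[0,0,0,0,0,0,0.03],[0,0,0,0,0,0,0.03]]]}}

```text
time_s: 4.08
ee_pos: [0.5963, 0.1924, 0.0407]
tool_rot: [0.001, -0.085, 0.996, 0.0]
contact_force: [-1.2, -0.1, 5.5]
finger_gap: 0.0418
grasp_force: 29.7
```

{"op": "step_arm", "data": {"rows": [[[0,0,0.012,0,0,0,0.03],[0,0,0.016,0,0,0,0.03],[0,0,0.02,0,0,0,0.03],[0,0,0.02,0,0,0,0.03],[0,0,0.02,0,0,0,0.03]]]}}

```text
time_s: 4.5
ee_pos: [0.5953, 0.1922, 0.1286]
tool_rot: [-0.0, -0.085, 0.996, -0.0]
contact_force: [0.4, -0.2, -0.6]
finger_gap: 0.0419
grasp_force: 30.6
```

{"op": "step_arm", "data": {"rows": [[[0,0,0.015,0,0,0,0.03],[0,0,0.01,0,0,0,0.03],[0,0,0,0,0,0,0.03],[0,0,0,0,0,0,0.03]]]}}

```text
time_s: 4.83
ee_pos: [0.5957, 0.1923, 0.1527]
tool_rot: [0.0, -0.085, 0.996, 0.0]
contact_force: [-0.5, 0.3, -1.8]
finger_gap: 0.042
grasp_force: 30.6
```

Run:
```python
from m import *
w0=pickle.load(open("w0.pkl","rb"));w=cam("wrist")
for c in(w0,w):
    h=cv2.cvtColor(c[0],cv2.COLOR_RGB2HSV); m=cv2.inRange(h,(105,120,40),(130,255,255))
    k=max(cv2.findContours(m,0,2)[0],key=cv2.contourArea); p=cv2.approxPolyDP(cv2.convexHull(k),8,True)[:,0]
    print(cv2.boundingRect(k),[(q.tolist(),onz(c,q,.022).round(3)) for q in p])
f=feats(w); print(f["bob"]); s=state(); print(s["ee_pos"],s["finger_gap"],s["grasp_force"],s["contact_force"])
save(w,"w3.png")
```

```text
(0, 108, 129, 153) [([11, 109], array([ 0.494, -0.172,  0.022])), ([128, 157], array([ 0.527, -0.043,  0.022])), ([85, 260], array([ 0.671, -0.096,  0.022])), ([0, 225], array([ 0.64 , -0.199,  0.022]))]
(0, 52, 4, 17) [([0, 52], array([ 0.532, -0.037,  0.022])), ([0, 68], array([ 0.542, -0.038,  0.022]))]Traceback (most recent call last):
  File "<stdin>", line 7, in <module>
  File "m.py", line 9, in feats
    ce,s,m=big(red,bx((.433,.21,.03),40)); f["flag"]=(ce,s)
           ~~~^^^^^^^^^^^^^^^^^^^^^^^^^^^
  File "m.py", line 4, in big
    n,l,s,ce=cv2.connectedComponentsWithStats(z); i=1+np.argmax(s[1:,4]); return ce[i],s[i],(l==i).astype(np.uint8)
                                                      ~~~~~~~~~^^^^^^^^^
    return _wrapfunc(a, 'argmax', axis=axis, out=out, **kwds)
    return bound(*args, **kwds)
ValueError: attempt to get argmax of an empty sequence
```

Lifted at 30 N with about 1.8 N of load. The tray centre from the wrist diagonal is (0.583, -0.134) and from the top view (0.582, -0.139), so I use (0.583, -0.137). Now I carry the bobbin over.

{"op": "step_arm", "data": {"rows": [[[-0.001,-0.015,0,0,0,0,0.03],[-0.001,-0.025,0,0,0,0,0.03],[-0.001,-0.03,0,0,0,0,0.03],[-0.001,-0.03,0,0,0,0,0.03],[-0.001,-0.03,0,0,0,0,0.03]]]}}

```text
time_s: 5.3
ee_pos: [0.5891, 0.0605, 0.1506]
tool_rot: [-0.001, -0.085, 0.996, -0.0]
contact_force: [0.5, -0.4, -0.3]
finger_gap: 0.0416
grasp_force: 30.6
```

{"op": "step_arm", "data": {"rows": [[[-0.001,-0.03,0,0,0,0,0.03],[-0.001,-0.03,0,0,0,0,0.03],[-0.001,-0.03,0,0,0,0,0.03],[-0.001,-0.03,0,0,0,0,0.03],[-0.001,-0.03,0,0,0,0,0.03]]]}}

```text
time_s: 5.72
ee_pos: [0.5839, -0.0897, 0.1507]
tool_rot: [-0.001, -0.085, 0.996, 0.0]
contact_force: [0.6, 0.3, -1.0]
finger_gap: 0.042
grasp_force: 30.6
```

{"op": "step_arm", "data": {"rows": [[[-0.001,-0.025,0,0,0,0,0.03],[-0.001,-0.015,0,0,0,0,0.03],[0,-0.01,0,0,0,0,0.03],[0,0,0,0,0,0,0.03],[0,0,0,0,0,0,0.03]]]}}

```text
time_s: 6.13
ee_pos: [0.5832, -0.1373, 0.1517]
tool_rot: [-0.0, -0.084, 0.996, 0.001]
contact_force: [0.0, -0.1, -0.4]
finger_gap: 0.0418
grasp_force: 30.6
```

Run:
```python
from m import *
b=cam("top");a=cam("scene");w=cam("wrist"); s=state(); print(s["ee_pos"],s["finger_gap"],s["grasp_force"],s["contact_force"])
c1=cv2.resize(a[0][150:300,220:370],(380,380));c2=cv2.resize(w[0],(420,262));c2=np.vstack([c2,np.zeros((118,420,3),np.uint8)])
cv2.imwrite("pics/p4.png",np.hstack([c1,c2])[:,:,::-1])
```

```text
[ 0.58357661 -0.13627982  0.15210594] 0.04181646640683737 30.637078788131475 [ 0.87472642 -0.21635201 -0.75920361]
```

View pics/p4.png

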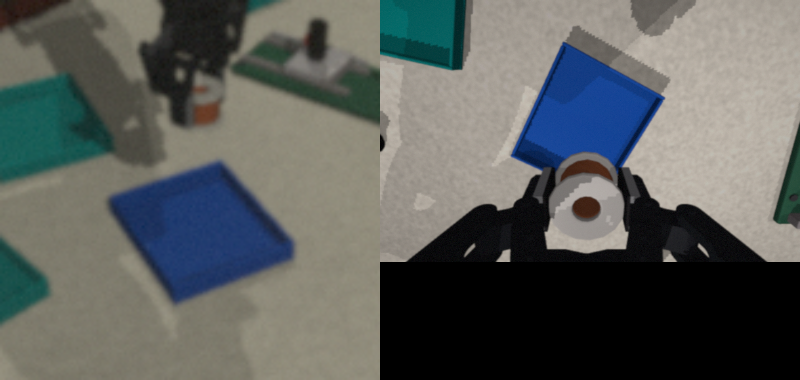

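The bobbin is held upright between the pads, over the tray. I lower it, slowing near the floor.

{"op": "step_arm", "data": {"rows": [[[0,0,-0.025,0,0,0,0.03],[0,0,-0.035,0,0,0,0.03],[0,0,-0.035,0,0,0,0.03],[0,0,-0.02,0,0,0,0.03],[0,0,-0.01,0,0,0,0.03]]]}}

```text
time_s: 6.7
ee_pos: [0.581, -0.1354, 0.0234]
tool_rot: [-0.003, -0.086, 0.996, 0.001]
contact_force: [-0.9, 0.1, -1.1]
finger_gap: 0.042
grasp_force: 30.6
```

{"op": "step_arm", "data": {"rows": [[[0,0,-0.003,0,0,0,0.03],[0,0,0,0,0,0,0.03],[0,0,0,0,0,0,0.03],[0,0,-0.003,0,0,0,0.03],[0,0,-0.002,0,0,0,0.03]]]}}

```text
time_s: 7.12
ee_pos: [0.5851, -0.1382, 0.0211]
tool_rot: [0.002, -0.085, 0.996, -0.001]
contact_force: [-0.3, 0.4, -1.3]
finger_gap: 0.042
grasp_force: 30.6
```

{"op": "step_arm", "data": {"rows": [[[0,0,-0.002,0,0,0,0.03],[0,0,0,0,0,0,0.03],[0,0,0,0,0,0,0.03]]]}}

```text
time_s: 7.37
ee_pos: [0.5835, -0.1378, 0.0174]
tool_rot: [0.0, -0.085, 0.996, -0.0]
contact_force: [-0.2, 0.4, -1.5]
finger_gap: 0.0418
grasp_force: 30.6
```

{"op": "step_arm", "data": {"rows": [[[0,0,-0.002,0,0,0,0.03],[0,0,0,0,0,0,0.03],[0,0,0,0,0,0,0.03],[0,0,0,0,0,0,0.03]]]}}

```text
time_s: 7.7
ee_pos: [0.5835, -0.1377, 0.0152]
tool_rot: [-0.0, -0.085, 0.996, 0.0]
contact_force: [-0.5, 0.3, -0.5]
finger_gap: 0.042
grasp_force: 30.6
```

{"op": "step_arm", "data": {"rows": [[[0,0,-0.001,0,0,0,0.03],[0,0,0,0,0,0,0.03],[0,0,0,0,0,0,0.03]]]}}

```text
time_s: 7.95
ee_pos: [0.5837, -0.1378, 0.0148]
tool_rot: [0.0, -0.085, 0.996, -0.0]
contact_force: [-1.6, 0.4, 4.0]
finger_gap: 0.0419
grasp_force: 30.8
```

The floor pushes back at about 4 N, so the bobbin is down. I open and rise.

{"op": "step_arm", "data": {"rows": [[[0,0,0,0,0,0,0.05],[0,0,0,0,0,0,0.062],[0,0,0,0,0,0,0.062],[0,0,0,0,0,0,0.062],[0,0,0,0,0,0,0.062]]]}}

```text
time_s: 8.37
ee_pos: [0.5835, -0.1377, 0.0142]
tool_rot: [-0.0, -0.085, 0.996, 0.0]
contact_force: [0.4, 0.9, 0.1]
finger_gap: 0.0618
grasp_force: 0.0
```

{"op": "step_arm", "data": {"rows": [[[0,0,0.01,0,0,0,0.062],[0,0,0.025,0,0,0,0.062],[0,0,0.035,0,0,0,0.062],[0,0,0.035,0,0,0,0.062],[0,0,0.03,0,0,0,0.062]]]}}

```text
time_s: 8.78
ee_pos: [0.5839, -0.1378, 0.1523]
tool_rot: [0.001, -0.085, 0.996, -0.0]
contact_force: [0.6, -0.2, 0.8]
finger_gap: 0.062
grasp_force: 0.0
```

{"op": "step_arm", "data": {"rows": [[[0,0,0.02,0,0,0,0.062],[0,0,0,0,0,0,0.062],[0,0,0,0,0,0,0.062],[0,0,0,0,0,0,0.062]]]}}

```text
time_s: 9.12
ee_pos: [0.583, -0.1375, 0.1689]
tool_rot: [-0.0, -0.085, 0.996, 0.0]
contact_force: [-0.4, 0.4, 0.1]
finger_gap: 0.0619
grasp_force: 0.0
```

Run:
```python
from m import *
a=cam("scene");w=cam("wrist"); s=state(); print(s["ee_pos"],s["finger_gap"],s["grasp_force"])
c1=cv2.resize(a[0][180:290,230:360],(390,330));c2=cv2.resize(w[0][:,150:470],(264,330))
cv2.imwrite("pics/p5.png",np.hstack([c1,c2])[:,:,::-1])
```

```text
[ 0.58241125 -0.13729153  0.16753652] 0.06244300494071839 0.0
```

View pics/p5.png

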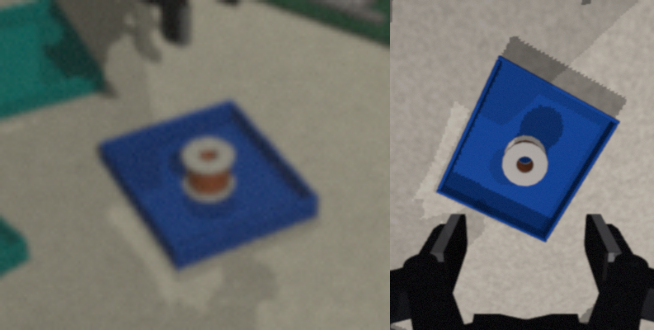

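The bobbin stands upright near the middle of the tray, clear of the walls. Now I go to the knob at about (0.480, 0.171).

{"op": "step_arm", "data": {"rows": [[[-0.005,0.015,0.005,0,0,0,0.062],[-0.01,0.03,0,0,0,0,0.062],[-0.011,0.033,0,0,0,0,0.062],[-0.011,0.033,0,0,0,0,0.062],[-0.011,0.033,0,0,0,0,0.062]]]}}

```text
time_s: 9.63
ee_pos: [0.5338, 0.0082, 0.1733]
tool_rot: [-0.001, -0.084, 0.996, 0.0]
contact_force: [0.4, 0.7, 0.5]
finger_gap: 0.062
grasp_force: 0.0
```

{"op": "step_arm", "data": {"rows": [[[-0.011,0.033,0,0,0,0,0.062],[-0.011,0.033,0,0,0,0,0.062],[-0.011,0.033,0,0,0,0,0.062],[-0.011,0.033,0,0,0,0,0.062],[-0.008,0.022,0,0,0,0,0.062]]]}}

```text
time_s: 10.05
ee_pos: [0.481, 0.1633, 0.1734]
tool_rot: [-0.001, -0.086, 0.996, 0.0]
contact_force: [-0.2, -0.1, 0.2]
finger_gap: 0.062
grasp_force: 0.0
```

{"op": "step_arm", "data": {"rows": [[[-0.003,0.01,0,0,0,0,0.062],[0,0,-0.02,0,0,0,0.062],[0,0,-0.02,0,0,0,0.062],[0,0,0,0,0,0,0.062],[0,0,0,0,0,0,0.062]]]}}

```text
time_s: 10.47
ee_pos: [0.479, 0.1699, 0.1329]
tool_rot: [-0.002, -0.085, 0.996, -0.0]
contact_force: [-0.0, -0.1, 0.3]
finger_gap: 0.062
grasp_force: 0.0
```

{"op": "step_arm", "data": {"rows": [[[0,0,0,0,0,0,0.062],[0,0,0,0,0,0,0.062]]]}}

```text
time_s: 10.63
ee_pos: [0.4814, 0.1701, 0.1355]
tool_rot: [0.001, -0.085, 0.996, 0.0]
contact_force: [-0.2, 0.0, -1.0]
finger_gap: 0.0619
grasp_force: 0.0
```

Run:
```python
from m import *
w=cam("wrist");pickle.dump(w,open("w4.pkl","wb"))
h=cv2.cvtColor(w[0],cv2.COLOR_RGB2HSV)
s=state();q=R.from_quat(np.roll(s["tool_rot"],-1)).as_matrix();print(s["time_s"],s["ee_pos"])
print("axis px at z .08/.03",[proj(w,np.array(s["ee_pos"])+q[:,2]*(s["ee_pos"][2]-t)).round(0) for t in(.08,.03)])
red=cv2.inRange(h,(0,140,70),(6,255,255))|cv2.inRange(h,(172,140,70),(180,255,255));ce,st,m=big(red,(0,0,640,400));print("flag",ce,st,onz(w,ce,.03))
ku,kv=proj(w,(.480,.171,.07));ce,st,m=big(cv2.inRange(h,(0,0,0),(180,255,35)),(ku-45,kv-45,ku+45,kv+45));print("knob",ce,st,onz(w,ce,.06))
save(w,"w4.png",(200,100,460,300),3)
```

```text
10.6833 [0.48148163 0.17014542 0.13556369]
axis px at z .08/.03 [array([312., 231.]), array([312., 204.])]
flag [386.01276596 153.81489362] [370 146  33  16 470] [0.43766893 0.21352022 0.03      ]
knob [313.97170345 218.30050934] [ 294  190   64   57 1767] [0.48091908 0.17128343 0.06      ]
```

View pics/w4.png

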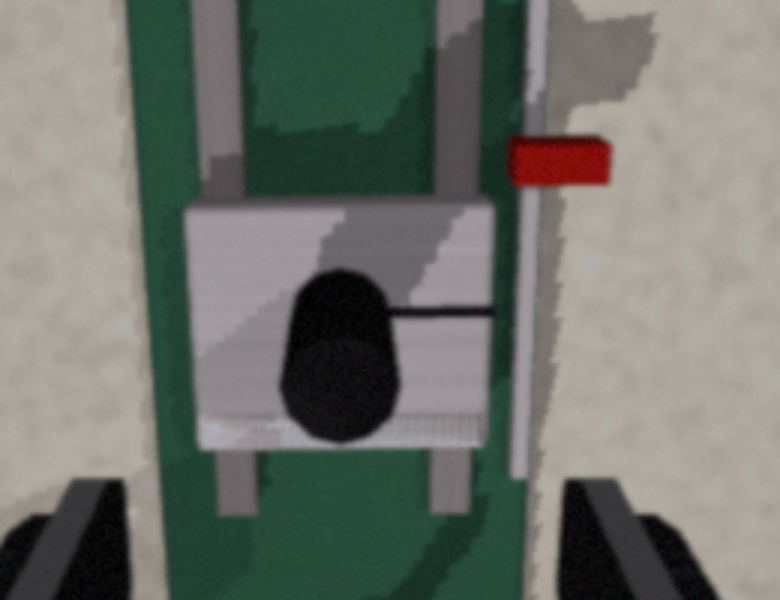

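The knob top at about (313,230) is on the tool axis (312,231). The line end is at (364,203.7), and the flag's top face is centred at v ≈ 155 with its inner edge at u ≈ 370. I descend and grip, and compute the pull.

{"op": "step_arm", "data": {"rows": [[[0,0.001,-0.025,0,0,0,0.062],[0,0,-0.03,0,0,0,0.062],[0,0,-0.023,0,0,0,0.062],[0,0,-0.01,0,0,0,0.062],[0,0,0,0,0,0,0.062]]], "squeeze": 70}}

```text
time_s: 11.1
ee_pos: [0.4789, 0.1708, 0.0444]
tool_rot: [-0.002, -0.085, 0.996, -0.0]
contact_force: [0.3, -0.4, -1.4]
finger_gap: 0.0623
grasp_force: 0.0
```

{"op": "step_arm", "data": {"rows": [[[0,0,0,0,0,0,0.062],[0,0,0,0,0,0,0.035],[0,0,0,0,0,0,0.01],[0,0,0,0,0,0,0.01],[0,0,0,0,0,0,0.01]]]}}

```text
time_s: 11.52
ee_pos: [0.4823, 0.1696, 0.0484]
tool_rot: [0.001, -0.085, 0.996, -0.002]
contact_force: [-1.1, -10.9, 7.8]
finger_gap: 0.0226
grasp_force: 68.1
```

{"op": "step_arm", "data": {"rows": [[[0,0,0,0,0,0,0.01],[0,0,0,0,0,0,0.01],[0,0,0,0,0,0,0.01]]]}}

```text
time_s: 11.77
ee_pos: [0.4823, 0.1696, 0.0484]
tool_rot: [0.001, -0.085, 0.996, -0.002]
contact_force: [-1.2, -10.5, 7.1]
finger_gap: 0.0226
grasp_force: 68.2
```

Run:
```python
from m import *
w=pickle.load(open("w4.pkl","rb"))
L1=onz(w,(332,203.7),.03);L=onz(w,(364,203.7),.03);F=onz(w,(370,155),.03)
u=np.array([.598,.193])-[.480,.171];u/=np.linalg.norm(u); n=L-L1;print("line yaw",np.degrees(np.arctan2(-n[0],n[1])),"axis yaw",np.degrees(np.arctan2(u[1],u[0])))
for yaw in(9.5,10.5):
    u=np.array([np.cos(np.radians(yaw)),np.sin(np.radians(yaw))]);print(yaw,(F-L)[:2]@u)
s=state();print(s["ee_pos"])
w=cam("wrist");cv2.imwrite("pics/w5.png",np.hstack([w[0][60:300,240:440]]*1)[:,:,::-1])
h=cv2.cvtColor(w[0],cv2.COLOR_RGB2HSV);red=cv2.inRange(h,(0,140,70),(6,255,255))|cv2.inRange(h,(172,140,70),(180,255,255));ce,st,m=big(red,(0,0,640,400));print("flag",ce,st,onz(w,ce,.03))
print(proj(w,L),proj(w,F))
```

```text
line yaw 9.698206215388003 axis yaw 10.56101069119638
9.5 -0.03481884538034732
10.5 -0.034770684822858645
[0.48227934 0.16959876 0.04839739]
flag [426.31444992 184.75041051] [ 401  172   51   26 1218] [0.43672325 0.21355154 0.03      ]
[390.16232217 259.00545163] [401.16957873 188.4790012 ]
```

Gripped at 68 N. The computed pull is 34.8 mm along -x of the holder (yaw 10°). I relieve the 1 mm side offset and pull in steps.

{"op": "step_arm", "data": {"rows": [[[-0.005,-0.002,0,0,0,0,0.01],[-0.007,-0.001,0,0,0,0,0.01],[-0.007,-0.001,0,0,0,0,0.01],[-0.007,-0.0015,0,0,0,0,0.01],[-0.005,-0.001,0,0,0,0,0.01]]]}}

```text
time_s: 12.23
ee_pos: [0.4532, 0.1642, 0.0485]
tool_rot: [0.004, -0.085, 0.996, -0.001]
contact_force: [9.1, -4.4, -4.7]
finger_gap: 0.0223
grasp_force: 69.4
```

{"op": "step_arm", "data": {"rows": [[[-0.003,-0.0005,0,0,0,0,0.01],[0,0,0,0,0,0,0.01],[0,0,0,0,0,0,0.01],[0,0,0,0,0,0,0.01]]]}}

```text
time_s: 12.57
ee_pos: [0.4505, 0.1637, 0.0485]
tool_rot: [0.004, -0.085, 0.996, -0.001]
contact_force: [8.9, -4.0, -2.9]
finger_gap: 0.0226
grasp_force: 69.6
```

Run:
```python
from m import *
s=state();print(s["ee_pos"],s["contact_force"],s["grasp_force"],"pulled",(np.array(s["ee_pos"][:2])-[.4823,.1696])@[.985,.174])
w=cam("wrist");pickle.dump(w,open("w6.pkl","wb"))
save(w,"w6.png",(260,120,500,320),3)
```

```text
[0.4505148  0.16372349 0.04847061] [ 8.92235983 -4.04756534 -2.86981785] 69.57830429077148 pulled -0.03233093980080427
```

View pics/w6.png

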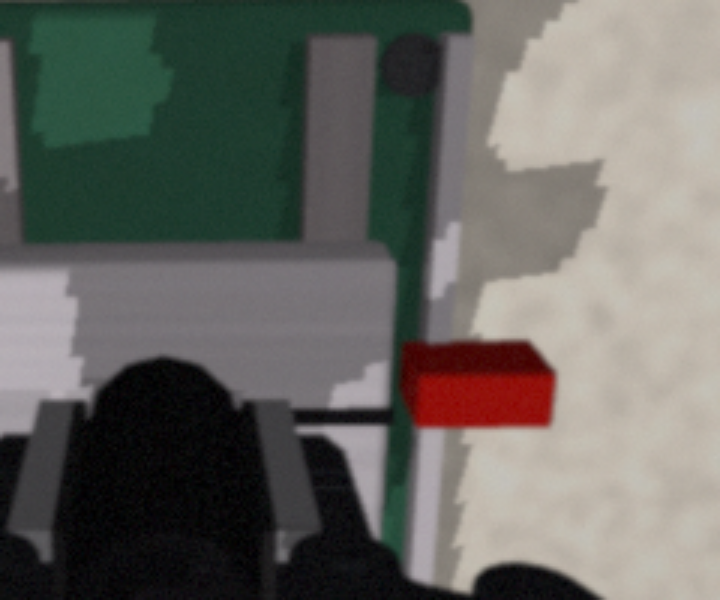

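The line sits at crop v 415. The flag's top face spans 373–426 (centre 400, 53 px for 10 mm), so the line is about 2.8 mm short, in agreement with the encoder. I move the remainder.

{"op": "step_arm", "data": {"rows": [[[-0.0028,-0.0005,0,0,0,0,0.01],[0,0,0,0,0,0,0.01],[0,0,0,0,0,0,0.01],[0,0,0,0,0,0,0.01],[0,0,0,0,0,0,0.01]]]}}

```text
time_s: 13.03
ee_pos: [0.4479, 0.1632, 0.0485]
tool_rot: [0.004, -0.085, 0.996, -0.001]
contact_force: [9.4, -4.1, -2.1]
finger_gap: 0.0225
grasp_force: 69.7
```

Run:
```python
from m import *
s=state();print(s["ee_pos"],s["contact_force"],s["grasp_force"],"pulled",(np.array(s["ee_pos"][:2])-[.4823,.1696])@[.985,.174])
w=cam("wrist");h=cv2.cvtColor(w[0],cv2.COLOR_RGB2HSV);red=cv2.inRange(h,(0,140,70),(6,255,255))|cv2.inRange(h,(172,140,70),(180,255,255))
x=w[0][:,430].astype(int);V=h[:,430,2]
print("flag col430",[(i,int(V[i])) for i in np.flatnonzero(red[:,430])])
print("line cols 365-385 mean V",[(i,int(h[i,365:384,2].mean())) for i in range(236,268)])
```

```text
[0.44785658 0.16324182 0.048467  ] [ 9.36701794 -4.06518129 -2.10766733] 69.70698952674866 pulled -0.0350330937460588
flag col430 [(np.int64(239), 82), (np.int64(240), 70), (np.int64(242), 72), (np.int64(243), 70), (np.int64(246), 70), (np.int64(247), 72), (np.int64(248), 77), (np.int64(249), 97), (np.int64(250), 118), (np.int64(251), 139), (np.int64(252), 145), (np.int64(253), 146), (np.int64(254), 145), (np.int64(255), 146), (np.int64(256), 146), (np.int64(257), 145), (np.int64(258), 146), (np.int64(259), 146), (np.int64(260), 146), (np.int64(261), 142), (np.int64(262), 143), (np.int64(263), 144), (np.int64(264), 144), (np.int64(265), 146), (np.int64(266), 150)]
line cols 365-385 mean V [(236, 117), (237, 117), (238, 117), (239, 116), (240, 116), (241, 117), (242, 120), (243, 120), (244, 121), (245, 121), (246, 125), (247, 135), (248, 145), (249, 151), (250, 154), (251, 154), (252, 154), (253, 153), (254, 150), (255, 128), (256, 73), (257, 27), (258, 18), (259, 18), (260, 25), (261, 81), (262, 146), (263, 164), (264, 158), (265, 144), (266, 132), (267, 121)]
```

The line is at row 258.5 and the flag's top face is centred at 258.3. Grip is 70 N and steady, so I hand in.

```bash
python3 -c "
from station import *
print(sign_off())"
```

```text
the job is handed in; nothing more can be done
None
```

I handed the job in at about 13 s of the 45 s allowed: the bobbin stands upright in the blue tray, and the gripper holds the slide at about 70 N with its line level with the red flag (within about 0.5 mm in the last wrist picture); the sign-off gave no verdict.

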